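# Latch the battery hatch of the lab console

### The job

Shut the battery hatch on top of the red bench console and lock it: swing the lid down, press it gently home against its springy seal until it bottoms on the frame, and while it is pressed turn the wing knob clockwise as far as it goes, so that the tongue under the lid swings beneath the frame edge and keeps the lid shut when you let go. Do not press or twist hard against the frame, and leave the glassware and the brass weight where they stand.

Things in the scene. Friction and masses are not known exactly. Their poses are not given: they have to be found in the camera images.
- console: Fixed red bench power console, 320 x 340 x 100 mm high; flat top with a 205 x 210 mm opening closed by the hatch lid. Origin: on the bench, 150 mm in from the face nearest the robot, midway between its sides; x points away from the robot towards the hinge side, z up.
- frame: Steel trim of the opening. Origin: middle of the opening's near edge (away from the hinge), 94 mm above the bench. Axes as the console. The lip below (20 mm towards the hinge, 16 mm thick, 200 mm wide) is shimmed: its top lies up to 8 mm above or below this origin, different each time, not reported: find it by feel. It bends if seal, lid and tongue together load it with over 25 N.
- lid (a joint): Lid angle, rad: 0 = level and flush, positive = free edge raised; home on the lip it reads -0.042 to 0.045, as the hidden lip lies, latched up to 0.015 more. Aluminium plate, 195 mm (hinge to free edge) x 200 x 6 mm, 0.2 kg. Axis: along the console's y, 100 mm from the console's origin along its x, 97 mm above the bench, at mid plate. Stiff hinge: stays where left, 0.5 to 4 N at the free edge moves it.
- knob (a joint): Turn of the wing knob, rad: 0 = unlatched, wing parallel to the hinge; grows clockwise from above; hard stop 1.55 = latched, wing pointing to the free edge. Friction 0.06 N m, stays where left. Its hidden tongue under the lid (12 mm wide, 5 thick, reach 30) meets the lip from about 0.45 rad: it clears it by 2 mm with the lid fully home, else it jams on the lip's edge.
- knob_grip (a point): Point on the knob's axis at mid wing, 28 mm above the lid's top; the knob is on the lid's middle line, 160 mm from the hinge axis. Black wing 10 mm thick, 52 long, from 9 to 37 mm above the lid, on a round 50 mm flange, its top 9 mm above the lid, that turns with it; fingertips may bear on the flange. z = axis, up; y = along the wing; x = across it (pinch direction).
- push_pad (a point): Centre of the flat 50 x 50 mm black rubber patch on the lid's top face, a free spot for pushing the lid down, 135 mm from the hinge axis and 65 mm to the console's +y side of the knob. z = normal of the lid.
- beaker: Glass beaker, 70 mm wide, 90 mm high, standing on the bench beside the console. Origin under its centre. Leave alone.
- flask: Conical glass flask, 72 mm wide, 105 mm high, standing on the bench beside the console. Origin under its centre. Leave alone.
- weight: Brass weight, 36 mm wide, 25 mm high, on the console's top beside the lid. Origin under its centre. Leave alone.
- seal (a point): Middle of the top of the sprung rubber seal strip (180 mm long, 8 wide) in the opening's near edge, 15 mm above the frame's origin when unloaded. It carries the lid at about 0.065 to 0.085 rad and lifts it again when let go. From there the lid sinks 7 to 23 mm at its edge to the lip; pressing at the knob takes a nearly steady 4 to 9 N, then it bottoms hard on the lip. The knob tilts with the lid.

How it is judged:
By the outcome, as a careful person would: the job done as asked, in the order asked, and still so for the second after the job is handed in, with the robot touching nothing.
It also fails if it takes over 59 s, if anything falls off the work surface, if the arm or the gripper's body presses on something with over 40 N, if the wrist force passes 120 N, or if a joint passes its speed limit or range.

### The arm

A 7-joint arm with a two-finger parallel gripper is mounted at the origin on the work surface. World frame = base frame: x ahead of the robot, y to its left, z up, the work surface at z = 0. Lengths are in m, angles in degrees, forces in N, time in s.
With the tool pointing down it reaches from about 0.35 to 0.775 m from the base axis. Payload 3.1 kg.
Tool frame: the origin (TCP) lies on the centre line of the jaws, within the pads' length; the fingertips stand 17 mm ahead of it and the grasp point (between the pads) lies 2 mm behind it (robot.tip_reach is the distance from the TCP to the fingertips, in m); z points along the fingers, y is the direction in which the jaws open and shut (so a half turn about z gives the same grasp; the last joint's range is limited). The gripper opens to 85 mm and grips with 20 to 120 N. Pads are 22 mm wide; open, the fingers measure 114 mm over their backs; the gripper's body (76 mm by 85 mm) begins 54 mm behind the grasp point. The pads swing forward as they close: fully open they stand 13 mm farther back than shut.
Start: joints at [-69.54, 17.813, 0.802, 86.603, -0.252, 75.585, -1.558], TCP at [0.214, 0.507, 0.248] pointing down, gripper open.
Joint ranges: [-154.91, 154.91], [-16.99, 109.72], [-72.82, 74.43], [7.12, 147.25], [-82.49, 262.49], [11.32, 116.49], [-174.64, 174.64]. Speed limits (degrees/s): [159.86, 159.86, 180, 180, 180, 180, 180].

### API

Orientations are given as [roll, pitch, yaw] about the fixed x, y, z axes, in that order (R = Rz(yaw) Ry(pitch) Rx(roll)).
In Python, from station import robot, fingers, vision, workorder, recognise gives the robot as it stands. Calls block until the motion is done:
- robot.move_to(position, orientation): joint-space move of the TCP to a pose.
- robot.line_to(position, orientation=None, velocity=0.15, f_stop=None): straight line of the TCP; orientation=None keeps the orientation; velocity is the mean speed in m/s. With f_stop (N) it stops when the force on the tool has changed by that much, and returns True; else False.
- robot.move_j(angles): joint-space move.
- fingers.gripper_to(opening, force=None): opening from 0.0 (shut) to 1.0 (fully open); force is the grip in N (None keeps the last); returns when the fingers have stopped.
- robot.pause(seconds).
- robot.inverse_kinematics(position, orientation): joint angles nearest the present ones, or None.
- vision.grab_frame(name): name is "scene" or "top" or "wrist"; returns the picture (400x640x3 uint8, red, green, blue); there is no depth.
- vision.calibration(name): a dict with "mtx" (3x3 intrinsics, pixels), "extrinsics" (4x4, takes a point from world to camera coordinates); the wrist camera has in their place "T_tool_cam" (4x4, takes a point from camera to tool coordinates, whose origin is the TCP and whose axes are the flange's). Camera axes: x right, y up, looking along -z (the intrinsics and any distortion apply to the point x, -y, -z); pixel columns grow to the right and rows downward; lengths in m; the calibration is good to about 2 mm. A picture is of the moment at which its call begins: read the wrist's pose just before it. calibration takes no time and is no camera call.
A pose or a line that the arm cannot do raises robot.PlanningError and nothing moves.
- workorder.close_job(): hands the job in, once; it reports no verdict.
Trained networks look in the newest picture that a camera, given by its name, has taken for a name from the list of things; names that differ only in an ending like _2 or _b are one class to them, and where a whole thing is asked for, a point or a joint stands for the part that bears it (a point fixed in the world has none). Each returns a list of dicts, best first, with "p" (0 to 1); they miss things now and then, are a little off and sometimes report something else, mostly with a low value. They report only what shows in the picture. A call takes as long as a camera call.
- recognise(label, camera): "rect" ([centre column, centre row, width, height] in pixels, round what is visible of it).
Readings, each from a call of its own:
- robot.current_time_s(): time.
- robot.current_joint_positions(): joint angles.
- robot.current_dq(): joint speeds.
- robot.current_joint_torque(): joint torques, N m.
- robot.current_tool_pos(): TCP position.
- robot.current_eef_rot(): TCP orientation.
- robot.current_contact_force(): force on the tool from outside, world axes, zero at the start.
- robot.current_torque(): the same for the moment, N m.
- robot.current_finger_gap(): opening from 0.0 (shut) to 1.0 (fully open).
Only numpy, scipy, OpenCV 4.12 (cv2) and the standard library are available. Lean on these libraries where they do the work, as an engineer would, in place of code of your own. Each camera call takes 0.05 s, during which the arm holds its last target.

## Working session

There is one attempt and no reset: what is moved stays moved. The work goes in short steps, each a Python script; the robot and the scene stay as the last script left them, time stands still between calls to the robot, and variables do not carry over. Pictures are saved under pics/ and viewed, and the job is handed in when it is done.

```bash
ls; mkdir -p pics
python3 - <<'E'
from station import robot, fingers, vision, workorder, recognise
import cv2
for n in ["scene","top","wrist"]:
    im=vision.grab_frame(n); cv2.imwrite(f"pics/a_{n}.png",im[:,:,::-1])
    c=vision.calibration(n); print(n,{k:(v.round(4).tolist() if hasattr(v,'round') else v) for k,v in c.items()})
    for l in ["console","lid","knob","push_pad","beaker","flask","weight"]:
        r=recognise(l,n); print(l,[( [round(x) for x in d["rect"]],round(d["p"],2)) for d in r[:2]])
print(robot.current_time_s(),robot.current_eef_rot(),robot.tip_reach)
E
```

```text
pics
scene {'mtx': [[475.4274, 0.0, 321.1062], [0.0, 475.4274, 204.8322], [0.0, 0.0, 1.0]], 'extrinsics': [[-0.8586, 0.5125, 0.0143, 0.5021], [-0.4138, -0.7092, 0.5707, 0.1898], [0.3026, 0.4841, 0.821, -1.2435], [0.0, 0.0, 0.0, 1.0]]}
console [([321, 245, 231, 214], 0.97)]
lid [([326, 218, 136, 137], 0.7)]
knob [([342, 187, 28, 27], 0.97)]
push_pad [([326, 217, 134, 127], 0.85)]
beaker [([415, 318, 42, 50], 0.63)]
flask [([240, 179, 30, 48], 0.97), ([327, 216, 135, 132], 0.48)]
weight [([241, 212, 20, 20], 0.73)]
top {'mtx': [[391.1411, 0.0, 315.7736], [0.0, 391.1411, 202.8684], [0.0, 0.0, 1.0]], 'extrinsics': [[-0.0068, -0.9998, 0.0202, -0.0006], [0.9932, -0.0044, 0.1163, -0.6091], [-0.1162, 0.0209, 0.993, -0.8489], [0.0, 0.0, 0.0, 1.0]]}
console [([296, 204, 199, 192], 0.62)]
lid [([297, 203, 119, 113], 0.91)]
knob [([301, 222, 30, 22], 0.55)]
push_pad [([298, 204, 126, 112], 0.58)]
beaker [([184, 229, 40, 30], 0.88)]
flask [([393, 165, 36, 31], 0.85), ([302, 223, 29, 23], 0.71)]
weight [([343, 136, 18, 21], 0.6), ([311, 246, 95, 40], 0.42)]
wrist {'mtx': [[284.0129, 0.0, 319.6581], [0.0, 284.0129, 199.2306], [0.0, 0.0, 1.0]], 'T_tool_cam': [[0.0007, 0.9654, 0.2609, 0.0658], [1.0, -0.0005, -0.0008, -0.0014], [-0.0006, 0.2609, -0.9654, -0.1255], [0.0, 0.0, 0.0, 1.0]]}
console [([146, 381, 53, 38], 0.77)]
lid []
knob []
push_pad []
beaker []
flask []
weight []
1.2 [1.79999623e+02 8.95555259e-04 1.57154919e+02] 0.017
```

View pics/a_scene.png

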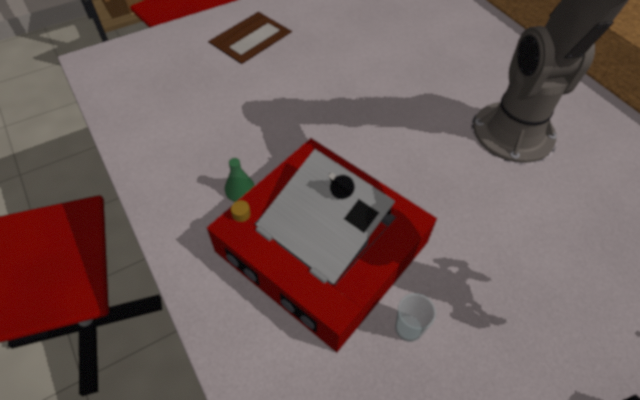

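View pics/a_top.png

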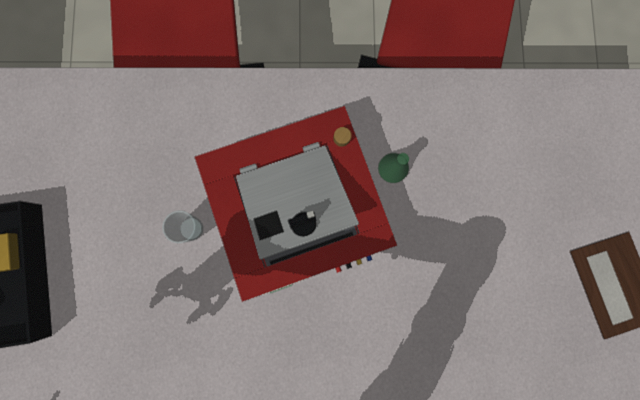

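The scene picture shows the console with its lid raised a little, the knob at about (342,187) and the pad at (361,216). The top picture shows the console corners near (195,157), (346,106), (397,244) and (242,300), with the lid free edge at lower right. I'll enlarge both for a model fit.

Run:
```python
import cv2
a=cv2.imread("pics/a_scene.png")[130:360,195:450]; cv2.imwrite("pics/b_scene.png",cv2.resize(a,None,fx=2.6,fy=2.6,interpolation=cv2.INTER_CUBIC))
a=cv2.imread("pics/a_top.png")[95:310,180:415]; cv2.imwrite("pics/b_top.png",cv2.resize(a,None,fx=2.75,fy=2.75,interpolation=cv2.INTER_CUBIC))
```

```text
(no output)
```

View pics/b_scene.png

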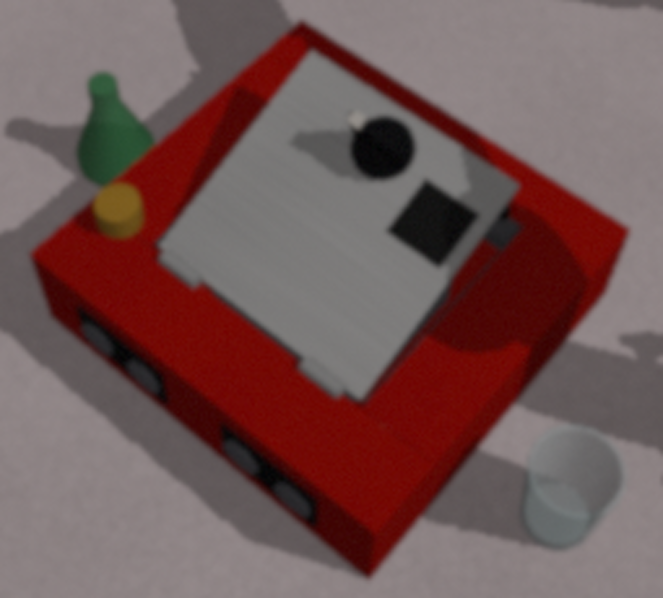

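View pics/b_top.png

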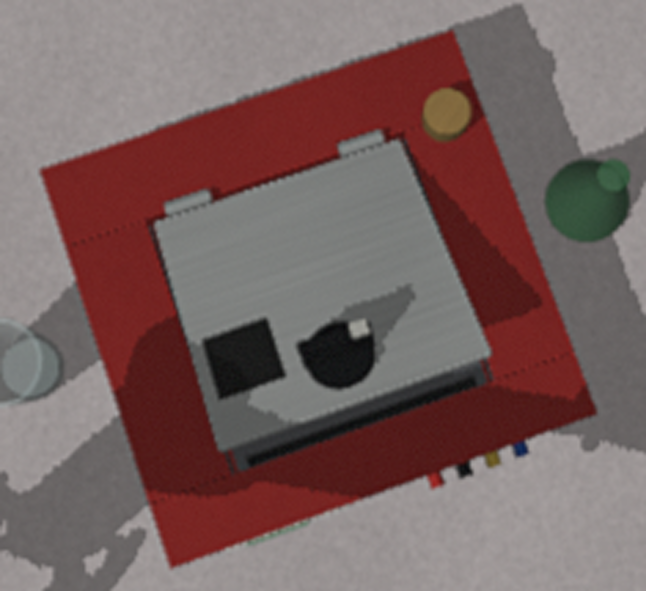

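```bash
cat > geo.py <<'E'
import numpy as np
from scipy.spatial.transform import Rotation as R
def proj(P,cal):
    P=np.atleast_2d(P); E=np.array(cal["extrinsics"]); c=P@E[:3,:3].T+E[:3,3]
    q=np.c_[c[:,0],-c[:,1],-c[:,2]]@np.array(cal["mtx"]).T
    return q[:,:2]/q[:,2:]
def cons(P,p):   # console->world
    return np.atleast_2d(P)@R.from_euler('z',p[2]).as_matrix().T+np.array([p[0],p[1],0])
def lid(P,a):  # lid coords: u from hinge to free edge, y console, h above midplate
    P=np.atleast_2d(P); u,y,h=P.T
    return np.c_[0.1-u*np.cos(a)+h*np.sin(a), y, 0.097+u*np.sin(a)+h*np.cos(a)]
E
cat > fit.py <<'E'
import numpy as np
from geo import *
from scipy.optimize import least_squares
from station import vision
cs=[[.19,.16,.1],[.19,-.16,.1],[-.15,-.16,.1],[-.15,.16,.1]]
ld=[[0,.1,.003],[0,-.1,.003],[.195,-.1,.003],[.195,.1,.003],[.135,.065,.003]]
top=np.array([[42,170],[455,31],[597,412],[172,567],[153,222],[404,140],[490,355],[218,452],[245,358]])/2.75+[180,95]
sc=np.array([[375,528],[33,255],[302,22],[628,231],[362,402],[160,245],[313,48],[519,185],[433,222]])/2.6+[195,130]
ct,cc=vision.calibration("top"),vision.calibration("scene")
def model(p):
    W=np.r_[cons(cs,p),cons(lid(ld,p[3]),p)]
    return W
def res(p):
    W=model(p); return np.r_[proj(W,ct)-top,proj(W,cc)-sc]
def f(p): return res(p).ravel()
s=least_squares(f,[.6,0,.3,.3],loss='soft_l1')
print(s.x,np.degrees(s.x[2:])); print(res(s.x).round(1))
print("knob",cons(lid([[.16,0,.031]],s.x[3]),s.x),"pad",cons(lid([[.135,.065,.003]],s.x[3]),s.x))
np.save("p.npy",s.x)
E
python3 fit.py
```

```text
[0.59581657 0.03837621 0.33259408 0.36055163] [19.0562373  20.65808684]
[[  0.  -10.5]
 [ -8.2  -7.2]
 [ -4.3   3.3]
 [  3.3  -0.2]
 [ -0.2   0.5]
 [ -1.9  -0.1]
 [  0.4   0.4]
 [ -0.3   0.4]
 [ -0.9   0.9]
 [-11.4   5.5]
 [ -5.    7. ]
 [  3.8  -0.2]
 [ -2.6  -4.6]
 [ -0.7  -2.4]
 [ -0.2  -1.2]
 [  0.2  -0.2]
 [  0.7  -1.3]
 [  0.4  -0.7]]
knob [[0.55916567 0.02571604 0.18245325]] pad [[0.55071724 0.09156635 0.14743382]]
```

```bash
sed -i 's/^cs=.*/cs=[[.17,.17,.1],[.17,-.17,.1],[-.15,-.17,.1],[-.15,.17,.1]]/' fit.py; python3 fit.py
```

```text
[0.59719524 0.03842961 0.33402169 0.34976186] [19.13803324 20.03987854]
[[-1.7 -0.7]
 [-0.9 -1. ]
 [ 0.2  0.9]
 [-1.3  0.9]
 [-0.2 -0. ]
 [-2.1 -0.8]
 [ 0.4  0. ]
 [ 0.   0.1]
 [-0.7  0.5]
 [-0.1  1. ]
 [-1.5 -1.8]
 [-0.2 -2.1]
 [ 1.1 -1.8]
 [-1.2 -2.1]
 [-0.8 -0.9]
 [-0.2  0.5]
 [ 0.2 -0.7]
 [-0.  -0.2]]
knob [[0.55969904 0.02541751 0.18095094]] pad [[0.55151283 0.09137931 0.14607937]]
```

```bash
cat >> geo.py <<'E'
def tool_eul(p,a,turn,rel0=90):
    r=R.from_euler('z',p[2])*R.from_euler('y',a)*R.from_euler('z',np.radians(rel0)-turn)*R.from_euler('x',np.pi)
    return r.as_euler('xyz',degrees=True)
def wristproj(P,cal,pos,rot):
    T=np.array(cal["T_tool_cam"]); Rt=R.from_euler('xyz',rot,degrees=True).as_matrix()
    t=(np.atleast_2d(P)-pos)@Rt; c=(t-T[:3,3])@T[:3,:3]
    q=np.c_[c[:,0],-c[:,1],-c[:,2]]@np.array(cal["mtx"]).T
    return q[:,:2]/q[:,2:]
def feats(p,a):
    return cons(lid([[0,.1,.003],[0,-.1,.003],[.195,-.1,.003],[.195,.1,.003],[.135,.065,.003],[.16,0,.012],[.16,.026,.04],[.16,-.026,.04],[.16,0,.04]],a),p)
E
python3 - <<'E'
from station import robot, fingers, vision
from geo import *
import cv2
p=np.load("p.npy")
for n in["top","scene"]:
    im=cv2.imread(f"pics/a_{n}.png"); im=cv2.resize(im,None,fx=4,fy=4,interpolation=cv2.INTER_CUBIC)
    q=proj(feats(p,p[3]),vision.calibration(n))
    for u,v in q: cv2.drawMarker(im,(int(u*4+2),int(v*4+2)),(0,255,0),0,8,1)
    u,v=(q[5]*4).astype(int); cv2.imwrite(f"pics/c_{n}.png",im[max(v-250,0):v+250,u-300:u+300])
k=cons(lid([[.15,-.02,.031]],p[3]),p)[0]
robot.move_to(k+[0,0,.13],tool_eul(p,0.0,0)); 
pos,rot=robot.current_tool_pos(),robot.current_eef_rot()
im=vision.grab_frame("wrist")[:,:,::-1].copy()
cv2.imwrite("pics/c_wrist_raw.png",im)
for u,v in wristproj(feats(p,p[3]),vision.calibration("wrist"),pos,rot): cv2.drawMarker(im,(int(u),int(v)),(0,255,0),0,8,1)
cv2.imwrite("pics/c_wrist.png",im)
print(robot.current_time_s(),pos,rot,robot.current_joint_positions(),robot.current_contact_force())
E
```

```text
3.4583 [0.57507382 0.01174143 0.30715492] [-1.79980916e+02 -7.13060528e-02  1.09333904e+02] [-29.7082271   22.33560148  39.44837244  77.02489571 -14.06272377
  85.55345446  28.01201172] [ 0.06110209 -0.09745097 -0.08930765]
```

View pics/c_top.png

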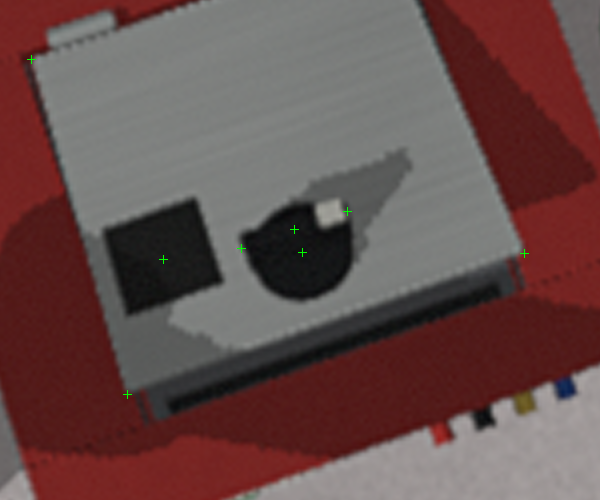

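View pics/c_wrist.png

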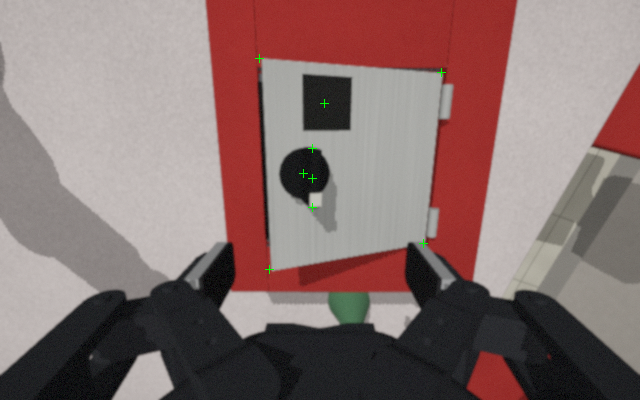

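The overlay agrees with the pictures: flange at (304,173) in the wrist view, pad within 3 px, and the wing parallel to the hinge with its white end towards −y. Next I'll swing the lid down with shut fingertips on the pad.

Run:
```python
from station import robot, fingers, vision
from geo import *
import cv2
p=np.load("p.npy"); e=tool_eul(p,0,0)
def pad(a,c=0): return cons(lid([[.135,.065,.003]],a),p)[0]+[0,0,.017+c]
fingers.gripper_to(0.0,force=20)
robot.move_to(pad(p[3],.04),e)
f0=robot.current_contact_force()
s=robot.line_to(pad(p[3],.01),e,velocity=.08)
s=robot.line_to(pad(.20),e,velocity=.06,f_stop=9); print(s,robot.current_contact_force()-f0,robot.current_tool_pos()-pad(.2))
if not s:
    s=robot.line_to(pad(.09),e,velocity=.05,f_stop=9); print(s,robot.current_contact_force()-f0,robot.current_tool_pos()-pad(.09))
np.save("f0.npy",f0)
print(robot.current_time_s())
cv2.imwrite("pics/d_top.png",vision.grab_frame("top")[95:310,180:415,::-1].repeat(2,0).repeat(2,1))
```

```text
False [-0.65014973  0.32484366 -1.3625372 ] [-1.96761787e-04  8.10833551e-05 -2.49712902e-04]
False [-0.64356446  0.6137744  -0.94655367] [-4.49631470e-04 -4.70175344e-05 -3.86498259e-04]
6.45
```

View pics/d_top.png

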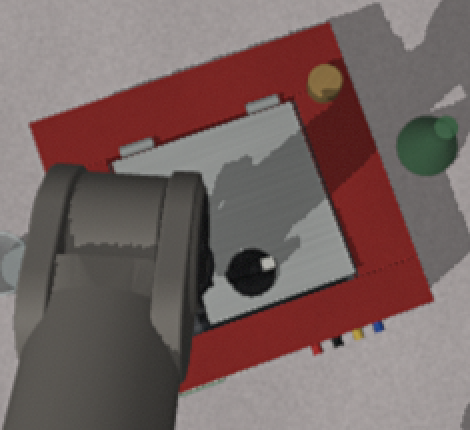

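The lid has gone down: its free right corner moved from about (358,224) to (357,231) in the top view. I'll retreat, check the force zero and lid angle, and get above the knob.

Run:
```python
from station import robot, fingers, vision
from geo import *
import cv2
p=np.load("p.npy"); f0=np.load("f0.npy")
t=robot.current_tool_pos(); robot.line_to(t+[0,0,.04],velocity=.15)
print(robot.current_contact_force()-f0)
a=.09; n=cons(lid([[0,0,1]],a),p)[0]-cons(lid([[0,0,0]],a),p)[0]
k=cons(lid([[.16,0,.003+.026]],a),p)[0]
robot.line_to(k+n*.07,tool_eul(p,a,0),velocity=.2)
fingers.gripper_to(0.6)
robot.pause(.1)
print(robot.current_contact_force()-f0,robot.current_time_s(),robot.current_joint_positions(),robot.current_finger_gap())
pos,rot=robot.current_tool_pos(),robot.current_eef_rot()
im=vision.grab_frame("wrist")[:,:,::-1].copy()
for u,v in wristproj(feats(p,a),vision.calibration("wrist"),pos,rot): cv2.drawMarker(im,(int(u),int(v)),(0,255,0),0,8,1)
cv2.imwrite("pics/e_wrist.png",im)
im=vision.grab_frame("scene")[:,:,::-1].copy(); im=cv2.resize(im,None,fx=3,fy=3,interpolation=cv2.INTER_CUBIC)
for u,v in proj(feats(p,a),vision.calibration("scene")): cv2.drawMarker(im,(int(u*3+1),int(v*3+1)),(0,255,0),0,8,1)
cv2.imwrite("pics/e_scene.png",im[400:980,600:1340])
```

```text
[-0.86212464  0.11220722 -0.7487017 ]
[-0.54682941 -0.15715335 -0.87963798] 8.1 [-31.52553465  25.7895162   38.33721896  86.55085188 -13.90258117
  77.91817944  27.26553038] 0.6003251054761426
```

View pics/e_wrist.png

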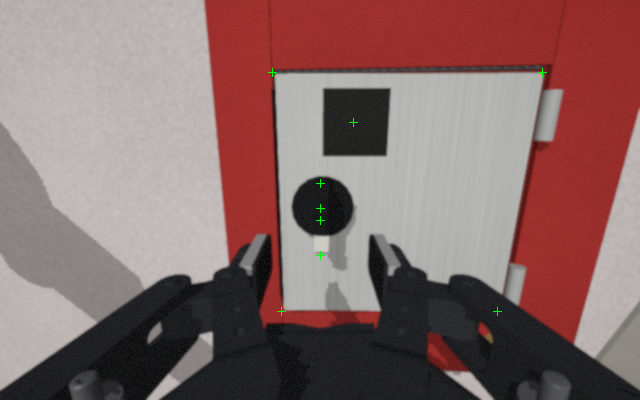

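View pics/e_scene.png

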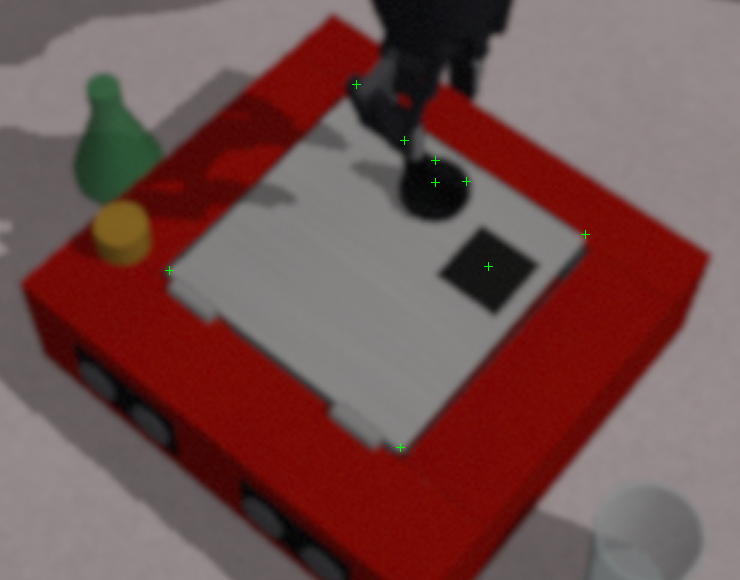

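Markers agree to about 1–2 mm, with the flange seen at (322,207) against (320,208) predicted. Now lower over the wing and pinch it lightly.

```bash
cat > k.py <<'E'
from geo import *
p=np.load("p.npy")
def kn(a,h): # TCP pos with height h above lid top
    return cons(lid([[.159,.001,.003+h]],a),p)[0]
E
python3 - <<'E'
from station import robot, fingers, vision
from k import *
import cv2
a=.087;e=tool_eul(p,a,0)
fingers.gripper_to(0.4,force=20)
f0=robot.current_contact_force(); np.save("f0.npy",f0)
s=robot.line_to(kn(a,.030),e,velocity=.08,f_stop=4)
print(s,robot.current_contact_force()-f0,robot.current_tool_pos()-kn(a,.030))
if not s:
    fingers.gripper_to(0.0,force=20)
    print(robot.current_contact_force()-f0,robot.current_torque(),robot.current_finger_gap()*85,robot.current_tool_pos()-kn(a,.030))
print(robot.current_time_s())
cv2.imwrite("pics/f_wrist.png",vision.grab_frame("wrist")[:,:,::-1])
E
```

```text
False [ 0.05183296 -0.91482883 -0.90063561] [ 0.00053396 -0.0001076   0.00054414]
[ 0.87375213 -1.01335711  0.77247626] [ 0.15978754 -0.32710202 -0.0810713 ] 9.39274623415376 [0.000885   0.00021176 0.00068968]
9.825
```

View pics/f_wrist.png

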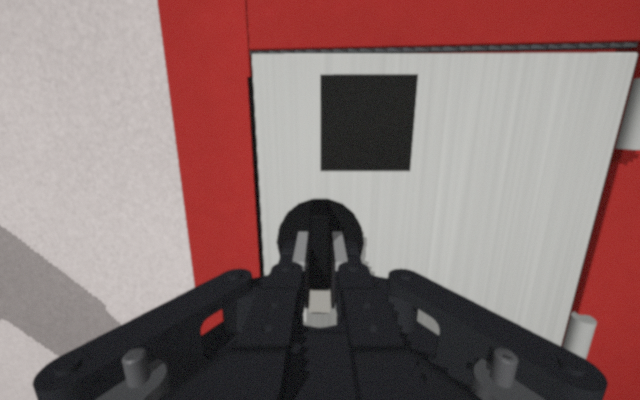

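The wing is pinched squarely (gap 9.4 mm, jaws near (320,250)). Next, press along the arc in small steps and feel for the bottom.

Run:
```python
from station import robot, fingers
from k import *
f0=np.load("f0.npy"); pl=[]
for a in np.arange(.080,-.07,-.005):
    robot.line_to(kn(a,.030),tool_eul(p,a,0),velocity=.02,f_stop=8)
    f=robot.current_contact_force()-f0; pos=robot.current_tool_pos()
    print(round(a,3),f.round(2),((pos-kn(a,.03))*1e3).round(1),round(robot.current_time_s(),2))
    pl.append(f[2])
    if f[2]>20 or (len(pl)>4 and f[2]>np.median(pl[2:])+5 and f[2]>9): break
np.save("a.npy",a)
```

```text
0.08 [ 2.39 -0.03  4.65] [0.9 0.2 0.9] 10.12
0.075 [2.46 0.35 5.27] [0.9 0.2 0.8] 10.38
0.07 [ 1.59 -0.51  4.8 ] [0.9 0.2 0.7] 10.62
0.065 [1.81 0.2  4.86] [0.9 0.2 0.7] 10.88
0.06 [2.32 0.17 4.97] [0.9 0.2 0.7] 11.12
0.055 [ 1.69 -0.03  4.64] [0.9 0.2 0.8] 11.38
0.05 [1.8  0.16 4.74] [0.9 0.2 0.8] 11.62
0.045 [1.65 0.83 4.45] [0.9 0.2 0.8] 11.88
0.04 [ 1.52 -0.02  5.02] [0.9 0.2 0.8] 12.12
0.035 [ 2.36 -0.37  5.19] [0.9 0.2 0.8] 12.38
0.03 [1.3  0.21 4.57] [0.9 0.2 0.8] 12.62
0.025 [0.55 0.48 4.58] [0.9 0.2 0.8] 12.88
0.02 [1.38 0.05 3.84] [0.9 0.2 0.9] 13.12
0.015 [1.53 0.15 5.75] [0.9 0.2 0.9] 13.38
0.01 [0.84 0.11 5.68] [0.9 0.2 0.9] 13.62
0.005 [0.3  0.27 8.03] [1.  0.2 1.5] 13.88
-0.0 [-1.05 -0.49 11.88] [1.1 0.3 2.2] 14.12
```

It bottomed at a ≈ 0.008, where force rises at the arm's stiffness above a ~5 N plateau. I'll take a quick visual check that the lid really followed, then turn.

Run:
```python
from station import robot, fingers, vision
from k import *
import cv2
a=.007
im=vision.grab_frame("scene")[:,:,::-1].copy(); im=cv2.resize(im,None,fx=3,fy=3,interpolation=cv2.INTER_CUBIC)
for u,v in proj(feats(p,a),vision.calibration("scene")): cv2.drawMarker(im,(int(u*3+1),int(v*3+1)),(0,255,0),0,8,1)
cv2.imwrite("pics/g_scene.png",im[400:980,600:1340])
f0=np.load("f0.npy");print(robot.current_contact_force()-f0,robot.current_torque())
pos,rot=robot.current_tool_pos(),robot.current_eef_rot()
im=vision.grab_frame("wrist")[:,:,::-1].copy()
for u,v in wristproj(feats(p,a),vision.calibration("wrist"),pos,rot): cv2.drawMarker(im,(int(u),int(v)),(0,255,0),0,8,1)
cv2.imwrite("pics/g_wrist.png",im)
```

```text
[-1.3029644   1.24372702 11.84455922] [ 0.1918004   0.36218561 -0.09229657]
```

View pics/g_scene.png

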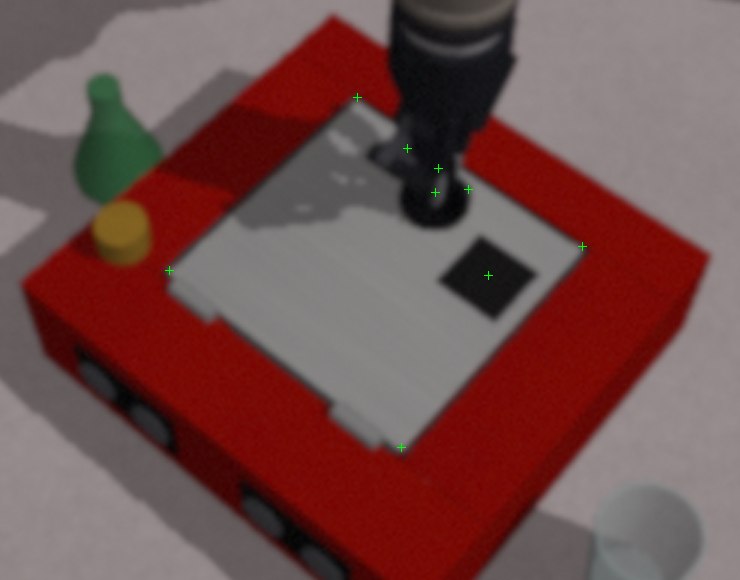

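View pics/g_wrist.png

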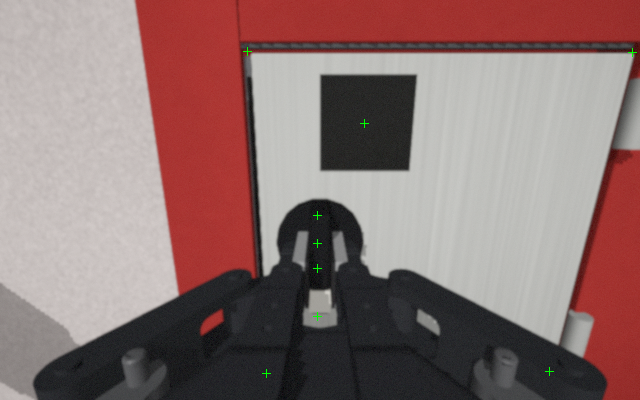

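The pad stays at the same wrist pixels (368,122) as when gripped, so nothing slipped and the lid really is down at the frame. Now turn clockwise while watching force and moment.

```bash
cat > turn.py <<'E'
from station import robot, fingers
from k import *
import sys
f0=np.load("f0.npy"); t0=robot.current_torque()
a=.004
pos=robot.current_tool_pos(); cmd=kn(0.0,.030); cmd[:2]=pos[:2]-[.0002,0]
np.save("cmd.npy",cmd)
for th in np.arange(.1,1.01,.1):
    robot.line_to(cmd,tool_eul(p,a,th),velocity=.03)
    f=robot.current_contact_force()-f0; t=robot.current_torque()-t0; q=robot.current_tool_pos()
    print(round(th,2),f.round(2),t.round(3),((q-cmd)*1e3).round(1),round(robot.current_time_s(),2))
    if f[2]>17 or abs(t[2])>.3 or np.hypot(*f[:2])>10 or f[2]<7.5: print("STOP");break
E
python3 turn.py
```

```text
0.1 [-2.38 -0.5  13.61] [ 0.028  0.345 -0.008] [0.4 0.1 2.2] 14.47
0.2 [-2.71 -0.12 13.52] [0.006 0.284 0.035] [0.4 0.  2.2] 14.72
0.3 [-3.12 -0.83 13.88] [-0.008  0.32  -0.068] [0.4 0.  2.2] 14.97
0.4 [-2.51 -0.2  14.14] [-0.01   0.273  0.017] [0.4 0.  2.2] 15.22
0.5 [-2.85  0.68 14.66] [0.055 0.305 0.053] [0.5 0.  2.2] 15.47
0.6 [-3.19  0.13 13.82] [ 0.083  0.279 -0.002] [0.5 0.1 2.2] 15.72
0.7 [-2.72  0.12 14.1 ] [ 0.054  0.305 -0.01 ] [0.5 0.1 2.3] 15.97
0.8 [-1.87  0.14 14.42] [ 0.037  0.251 -0.063] [0.5 0.  2.2] 16.23
0.9 [-2.81 -0.3  14.54] [0.081 0.202 0.005] [0.6 0.  2.2] 16.48
1.0 [-2.45  0.4  14.06] [0.055 0.174 0.001] [0.6 0.  2.2] 16.73
```

It passed the lip edge (0.45 rad) without any moment build-up. I'll continue to the stop.

```bash
cat > turn2.py <<'E'
from station import robot, fingers, vision
from k import *
import cv2
f0=np.load("f0.npy"); t0=robot.current_torque()
a=.004; cmd=np.load("cmd.npy")
for th in [1.1,1.2,1.3,1.4,1.46,1.5,1.53,1.56,1.59,1.62]:
    robot.line_to(cmd,tool_eul(p,a,th),velocity=.03)
    robot.pause(.05)
    f=robot.current_contact_force()-f0; t=np.mean([robot.current_torque()-t0 for _ in range(3)],0); q=robot.current_tool_pos()
    r=robot.current_eef_rot()
    print(th,f.round(2),t.round(3),((q-cmd)*1e3).round(1),"yaw err",round(r[2]-tool_eul(p,a,th)[2],2),round(robot.current_time_s(),2))
    if f[2]>17 or abs(t[2])>.25 or np.hypot(*f[:2])>10 or f[2]<7.5: print("STOP");break
print(robot.current_finger_gap()*85)
cv2.imwrite("pics/h_wrist.png",vision.grab_frame("wrist")[:,:,::-1])
E
python3 turn2.py
```

```text
1.1 [-2.26  0.16 14.2 ] [-0.002  0.054 -0.002] [0.6 0.  2.2] yaw err 0.0 17.02
1.2 [-2.63  0.38 13.87] [-0.001  0.041 -0.034] [ 0.6 -0.   2.2] yaw err -0.0 17.32
1.3 [-2.8   1.07 12.72] [ 0.087  0.005 -0.005] [ 0.6 -0.1  2.2] yaw err -0.0 17.62
1.4 [-2.65 -0.02 15.02] [0.086 0.045 0.055] [ 0.6 -0.   2.2] yaw err -0.0 17.93
1.46 [-2.23 -0.13 13.15] [ 0.029 -0.034  0.044] [ 0.6 -0.1  2.2] yaw err -0.01 18.23
1.5 [-2.32  0.09 13.87] [ 0.05   0.031 -0.025] [ 0.6 -0.1  2.2] yaw err -0.01 18.52
1.53 [-2.91  0.78 14.41] [ 0.037  0.013 -0.036] [ 0.7 -0.1  2.2] yaw err -0.0 18.82
1.56 [-1.14  0.21 14.49] [-0.014 -0.034  0.32 ] [ 0.7 -0.1  2.2] yaw err 0.07 19.12
STOP
9.501444607873776
```

View pics/h_wrist.png

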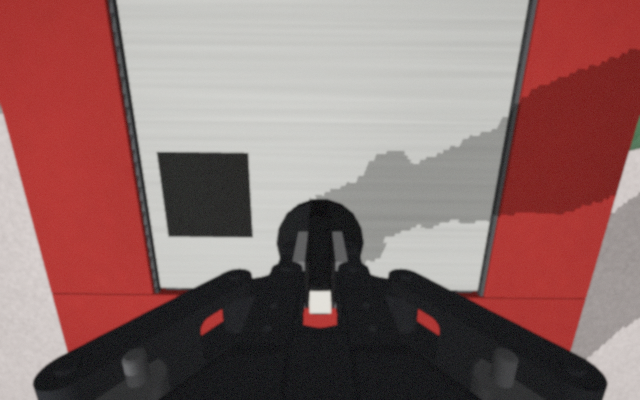

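The hard stop was met at about 1.55 rad (moment jumped to 0.32 N m), with the wing's white end at (320,302) pointing to the free edge. I'll relieve the twist, ease the press, release and back off.

Run:
```python
from station import robot, fingers, vision
from k import *
import cv2
f0=np.load("f0.npy"); a=.004; cmd=np.load("cmd.npy"); e=tool_eul(p,a,1.55)
robot.line_to(cmd,e,velocity=.03); print(robot.current_torque()[2])
robot.line_to(cmd+[0,0,.0015],e,velocity=.01); print(robot.current_contact_force()-f0)
fingers.gripper_to(0.4); print(robot.current_contact_force()-f0, robot.current_finger_gap())
robot.line_to(robot.current_tool_pos()+[0,0,.09],velocity=.1)
robot.pause(.3)
pos,rot=robot.current_tool_pos(),robot.current_eef_rot()
im=vision.grab_frame("wrist")[:,:,::-1].copy()
cv2.imwrite("pics/i_wrist.png",im)
robot.move_to(pos+np.array([-.15,-.1,.1]),rot)
for n in["top","scene"]:
    im=cv2.resize(vision.grab_frame(n)[:,:,::-1],None,fx=3,fy=3,interpolation=cv2.INTER_CUBIC)
    for u,v in proj(feats(p,.01),vision.calibration(n)): cv2.drawMarker(im,(int(u*3+1),int(v*3+1)),(0,255,0),0,8,1)
    cv2.imwrite(f"pics/i_{n}.png",im[400:980,600:1340] if n=="scene" else im[270:850,560:1260])
print(robot.current_time_s(), robot.current_contact_force()-f0)
```

```text
0.12363015867602194
[ 1.53023311 -0.78942954  5.71979995]
[ 0.75058831 -1.5836582  -1.08034584] 0.3998485513338017
22.4083 [ 0.18385499 -0.71676443 -1.5258987 ]
```

View pics/i_wrist.png

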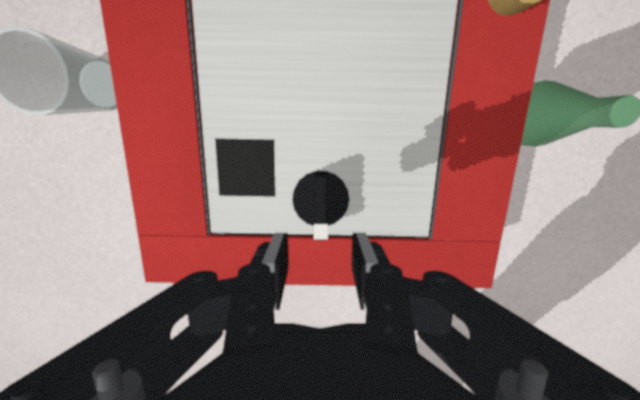

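View pics/i_scene.png

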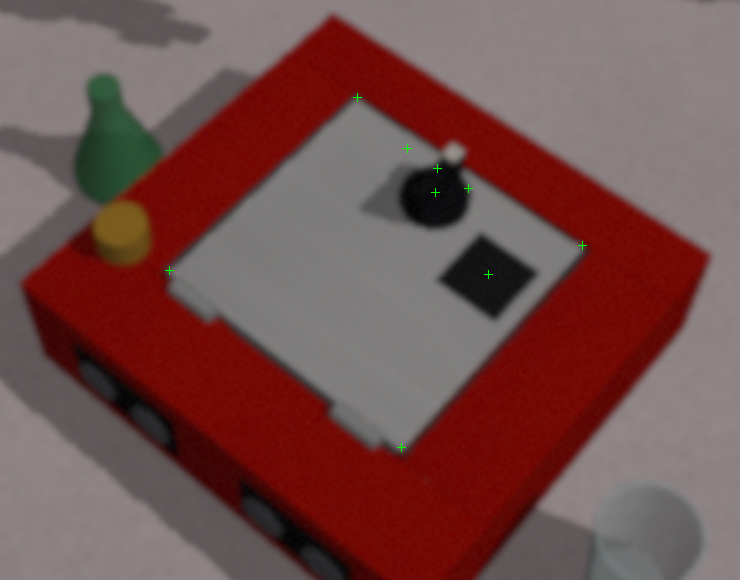

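View pics/i_top.png

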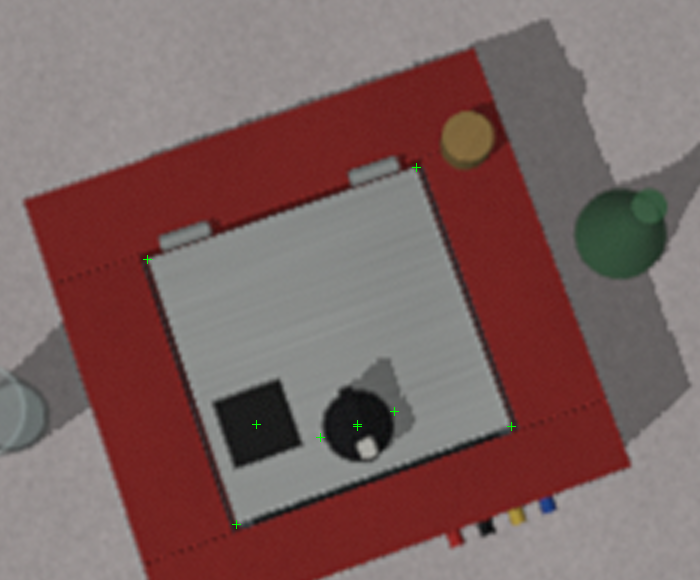

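All three pictures show the lid level in its frame and the white wing end at the free edge, with the beaker, flask and weight where they stood. The pad is at the same scene pixels (488,275) as when it was pressed home, so the lid stays down after release. Handing in.

Run:
```python
from station import workorder
print(workorder.close_job())
```

```text
the job is handed in; nothing more can be done
None
```

The hatch is shut and latched, and I handed the job in at about 22 s with the arm clear of everything. The hand-in reports no verdict.

- **Closing:** I swung the lid from about 0.35 rad to just above its seal with shut fingertips on the rubber patch. Then I pinched the knob's wing with a 20 N grip and pressed the lid down along its arc. The seal took a steady 5 N or so, and the lid bottomed on the lip at about 0.008 rad.
- **Locking:** While holding 12–15 N at the knob, I turned it clockwise. The tongue passed the lip edge at 0.45 rad without any build-up of moment. The knob met its hard stop at about 1.55 rad, with a brief moment of about 0.3 N m, and I eased off the twist before letting go.
- **Last checks:** After release, the camera views show the lid level and flush, in the same place as when pressed home. The wing points to the free edge, and the beaker, flask and weight look unmoved.
- **Disagreements:** Nothing failed. The force reading drifted by 1–1.5 N, and the fitted positions were off by 1–2.5 mm (the most at the rubber patch), which did not affect the job. Since the lip load is not reported, I judged it only from the force at the knob.

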